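Refit the knob of the display-light control box and hold it pressed

TASK

The level knob has come off the low control box for the display lights. First turn the selector, the pointer knob still fitted on the box, to the click position marked with the ring (the set-up position); then pick up the loose knob from the counter, turn it so that the flat in its hole matches the flat of the bare D-shaped shaft, push it fully home on the shaft, and press it on down so that the sprung shaft is pushed all the way in. Finish while still holding the knob pressed in, with the selector left at the ring and the other things on the counter left where they stand.

Things in the scene. Friction and masses are not known exactly. Their poses are not given: they have to be found in the camera images.
- control_box: low white box with a grey top panel, fixed to the counter, 130 (x) x 230 (y) x 55 mm high; origin at the centre of its underside, x away from the robot at yaw 0, y to the left, z up. The selector stands at (0, -65) mm of this frame, the bare shaft at (0, +65) mm; panel 55 mm above the origin
- selector (a joint): selector angle, rad, counterclockwise from above positive. Click positions: 0.0 short stroke, 0.628 ring (wanted), 1.257 two dots, 1.885 single dot; let go within 0.25 rad of one it falls in by itself. Stops at -0.12 and 2.0. Its nose points (value - 0.942) rad from the box's x axis. Passing a click takes about 0.07 N m
- selector_grip (a point): on the selector's axis at the top of its grip bar, 93 mm above the counter; turns with it: x along the bar to its pointed nose, z up. Black knob: round foot 42 mm in diameter, its top 28 mm below this point; on it an upright bar 14 mm wide (y), parallel-sided to 17 mm either way in x, nose tapering to 24 mm at +x
- ring_mark (a point): centre of the flat ring mark (12 mm outside diameter) on the panel, 36 mm from the selector's axis
- shaft_tip (a point): centre of the top end of the upright steel D-shaft, 24 mm above the panel when not pressed; z up, x square out through its flat. Diameter 14 mm, one flat 4 mm from the axis over the full height; last 3 mm taper in by 1.5 mm. Turns stiffly (0.05 N m), at most 0.5 rad either way from the box's x axis; starts within 0.4 rad
- shaft (a joint): how far the shaft is pushed down into the box, in m: 0 at rest, 0.005 at its stop (fully in). The spring needs 4 N to start moving and 9 N at the stop; it comes up again when let go
- loose_knob: black knob standing hole down, about 60 g, 48 mm high; origin at the centre of its underside, x to the nose of its grip. Foot 40 mm diameter, 20 mm high; above it a bar 14 mm wide (y), parallel to 18 mm either way in x, nose to 26 mm at +x. Hole: D-shaped, blind, 16 mm deep, 16 mm diameter, flat 5 mm from the axis on the nose side: fits when the nose points as the shaft's flat, within 10 deg
- knob_hole (a point): on the loose knob's axis at the closed end of its hole, 16 mm above its underside; axes as the knob's. It meets shaft_tip when the knob is fully home; the underside is then 8 mm above the panel (3 mm with the shaft fully in)
- knob_top (a point): centre of the top face of the loose knob's grip bar, 48 mm above its underside
- knob_pointer (a point): end of the loose knob's nose: 26 mm from its axis along its x, 16 mm above its underside
- copper_bell: bystander: copper hand bell with a wooden grip, 59 mm wide, 90 mm high, behind the control box; origin at the centre of its underside
- egg_cup: bystander: small polished cup, 43 mm wide, 40 mm high, to the right of the control box; origin at the centre of its underside
- shell_box: bystander: closed shell-shaped pill box, 63x60x27 mm, on the left; origin at the centre of its underside
- ribbon_spool: bystander: flat spool of ribbon, 78x116x26 mm, on the right; origin at the underside, on the spool's axis roughly
Things that resemble listed ones, but are neither listed nor needed, are in the scene too. What is shaped like the loose_knob but red is not meant.

How it is judged:
By the outcome, as a careful person would: the job done as asked, in the order asked, and still so for the second after the job is handed in, while the arm keeps its last pose, push and grip.
It also fails if it takes over 59 s, if anything falls off the work surface, if the arm or the gripper's body presses on something with over 40 N, if the wrist force passes 120 N, or if a joint passes its speed limit or range.

ROBOT

A 7-joint arm with a two-finger parallel gripper is mounted at the origin on a cart in front of the work surface, level with it; the furniture and walls round the work are solid. World frame = base frame: x ahead of the robot, y to its left, z up, the work surface at z = 0. Lengths are in m, angles in rad, forces in N, time in s.
With the tool pointing down it reaches from about 0.4 to 0.75 m from the base axis. Payload 19.5 kg.
Tool frame: the origin (TCP) lies midway between the tips of the shut fingers; the grasp point (between the pads) lies 19 mm behind it (env.grasp_offset is the distance from the TCP to the grasp point, in m); z points along the fingers, y is the line along which they close (so a half turn about z gives the same grasp; the last joint's range is limited). The gripper opens to 85 mm and grips with 20 to 120 N. Pads are 22 mm wide; open, the fingers measure 114 mm over their backs; the gripper's body (76 mm by 85 mm) begins 54 mm behind the grasp point. The pads swing forward as they close: fully open they stand 13 mm farther back than shut.
Start: joints at [-1.192, 0.707, -0.028, 1.485, 0.022, 0.951, -0.075], TCP at [0.235, 0.525, 0.231] pointing down, gripper open.
Joint ranges: [-2.71, 2.71], [-0.32, 2.16], [-1.57, 1.52], [0, 2.45], [-1.46, 4.6], [0, 2.02], [-2.83, 2.83]. Speed limits (rad/s): [1.89, 1.89, 2.57, 2.57, 3.01, 3.01, 3.01].

INTERFACE

Orientations are given as [roll, pitch, yaw] about the fixed x, y, z axes, in that order (R = Rz(yaw) Ry(pitch) Rx(roll)).
In Python, from workcell import status, cams, workorder, env gives the robot as it stands.
- The arm moves only by the shell command python3 -m crank 'ROWS' [FORCE]. ROWS is JSON, a list of rows, each a list of 7 numbers: the opening, from 0 (shut) to 1 (fully open), then the shift along the tool's x, y, z in cm, then the turn, a rotation vector about the tool's x, y, z in degrees. A call has exactly 5 rows; each row is the pose to reach, as a shift and turn from the pose commanded when the call began, along the tool's axes at that moment; what a row does not reach only later rows make up. A row lasts 1/8 s, in which the tool goes at most 62.5 mm and 10.7 degrees, less where a joint would pass 70% of its speed; a pose out of reach is approached as far as the arm can. A call with a gripper value outside its range is refused whole. The fingers move at their own pace and stop on an object; FORCE is the grip in N (left out, the last holds). Time passes only in rows, so rows that repeat a pose let the fingers close, or fill a call up. It gives the time, the measured TCP pose, the force, the opening and the grip force at its end, in the units of the state.
- status.observe(): the state, without advancing time (a new reading comes with each control period).
- cams.get_image(name): name is "scene" or "top" or "wrist"; returns a dict with "image" (480x640x3 uint8, red, green, blue), "vfov" (degrees; the focal length in pixels is half the picture's height over the tangent of half this angle, whatever the lens; pixels are square), "cx", "cy" (the principal point, pixels), "k1" (the pictures are not rectified: a ray, as slopes to the right and down, at radius r is drawn at 1 + k1 r^2 times it, then the intrinsics apply), "rvec" (rotation vector, rad) and "tvec" (3), from world to camera coordinates, as OpenCV has them; the wrist camera has in their place "tool_from_camera" (4x4, takes a point from camera to tool coordinates, whose origin is the TCP and whose axes are the flange's). Camera axes: x right, y down, z forward; pixel columns grow to the right and rows downward; lengths in m; the calibration is good to about 2 mm. A picture is of the moment at which its call begins: read the wrist's pose just before it. There is no depth.
- workorder.sign_off(): hands the job in; it is judged then, once.
The state is a dict: "time_s": time; "qpos": joint angles; "joint_vel": joint speeds; "joint_torque": joint torques, N m; "eef_pos": TCP position; "tool_rot": TCP orientation; "wrist_force": force on the tool from outside, world axes, zero at the start; "torque": the same for the moment, N m; "width": opening from 0.0 (shut) to 1.0 (fully open); "finger_force": force on a finger pad.
Only numpy, scipy, OpenCV 4.12 (cv2) and the standard library are available. Lean on these libraries where they do the work, as an engineer would, in place of code of your own. Each camera call takes 0.05 s, during which the arm holds its last target. There are 200 camera calls.

## Working session

There is one attempt and no reset: what is moved stays moved. The work goes in short steps, Python scripts to look and compute and a shell command to move; the robot and the scene stay as the last step left them, time stands still between calls to the robot, and variables do not carry over. Pictures are saved under pics/ and viewed, at most 10 in all, crops included, and the job is handed in when it is done.

```bash
ls; mkdir -p pics
cat > h.py <<'E'
import numpy as np, cv2, json
from workcell import status, cams, workorder, env
from scipy.spatial.transform import Rotation as R
def snap(name,fn):
    s=status.observe(); d=cams.get_image(name)
    cv2.imwrite(f'pics/{fn}.png',d['image'][:,:,::-1])
    m={k:np.array(v).tolist() for k,v in d.items() if k!='image'}
    if name=='wrist':
        T=np.eye(4);T[:3,:3]=R.from_euler('xyz',s['tool_rot']).as_matrix() if len(s['tool_rot'])==3 else R.from_quat(s['tool_rot']).as_matrix();T[:3,3]=s['eef_pos']
        wc=T@np.array(d['tool_from_camera'])
    else:
        A=np.eye(4);A[:3,:3]=cv2.Rodrigues(np.array(d['rvec'],float))[0];A[:3,3]=np.ravel(d['tvec']);wc=np.linalg.inv(A)
    m['wc']=wc.tolist();json.dump(m,open(f'pics/{fn}.json','w'))
def load(fn): return json.load(open(f'pics/{fn}.json'))
def ray(m,u,v):
    f=240/np.tan(np.radians(m['vfov'])/2);x=np.array([(u-m['cx'])/f,(v-m['cy'])/f]);k=float(np.ravel(m['k1'])[0]);y=x.copy()
    for _ in range(30): y=x/(1+k*(y@y))
    wc=np.array(m['wc']);d=wc[:3,:3]@np.r_[y,1];return wc[:3,3],d/np.linalg.norm(d)
def atz(fn,u,v,z):
    c,d=ray(load(fn),u,v);return c+d*(z-c[2])/d[2]
def tri(*obs): # (fn,u,v)
    A=0;b=0;rs=[]
    for fn,u,v in obs:
        c,d=ray(load(fn),u,v);P=np.eye(3)-np.outer(d,d);A=A+P;b=b+P@c;rs.append((P,c))
    p=np.linalg.solve(A,b);return p,[float(np.linalg.norm(P@(p-c))) for P,c in rs]
def proj(fn,p):
    m=load(fn);q=np.linalg.inv(np.array(m['wc']))@np.r_[p,1];x=q[:2]/q[2];x=x*(1+float(np.ravel(m['k1'])[0])*(x@x))
    f=240/np.tan(np.radians(m['vfov'])/2);return x*f+[m['cx'],m['cy']]
E
python3 - <<'E'
from h import *
print(status.observe(), env.grasp_offset)
for n in('scene','top','wrist'):
    snap(n,n+'0')
print({k:v for k,v in load('top0').items()})
a=cv2.imread('pics/scene0.png');b=cv2.imread('pics/top0.png')
cv2.imwrite('pics/both0.png',cv2.resize(np.vstack([a,b]),None,fx=.6,fy=.6))
E
```

```text
pics
{'time_s': 0.0, 'qpos': array([-1.19175415,  0.7071199 , -0.02762727,  1.4849991 ,  0.02199451,
        0.95088916, -0.07547933]), 'joint_vel': array([-1.99703861e-04, -9.54257802e-04, -5.43650764e-05,  7.83782923e-04,
       -7.99031112e-04,  4.42774976e-04, -7.35425402e-04]), 'joint_torque': array([ 2.32069333e-04, -8.83229685e+01,  1.23467367e+00, -2.36160082e+01,
        1.68582564e-02,  6.71525035e-03, -2.47854354e-05]), 'eef_pos': array([0.23473897, 0.52461293, 0.23081763]), 'tool_rot': array([-3.14047957e+00,  2.46886087e-05,  2.72087590e+00]), 'wrist_force': array([-0.18594998, -0.27906859, -0.2810764 ]), 'torque': array([ 0.06767291, -0.04890209,  0.01006066]), 'finger_force': 0.0, 'width': 1.0000548383936942} 0.0187
{'vfov': 50.93911319144219, 'cx': 332.2373907156809, 'cy': 243.90802935727314, 'k1': -0.002098268575319485, 'rvec': [2.1790677308543036, -2.1235808277219093, 0.1199038365292023], 'tvec': [-0.05754470319838097, 0.6151672058930738, 1.3341321338034833], 'wc': [[0.026469313493025125, -0.9919975801208216, 0.12345110966549414, 0.44706745604600395], [-0.9995891025961853, -0.02490618553950767, 0.014188301266344294, -0.061128658304954626], [-0.011000064279851854, -0.1237759385191869, -0.9922492205235203, 1.399301472663381], [0.0, 0.0, 0.0, 1.0]]}
```

View pics/top0.png

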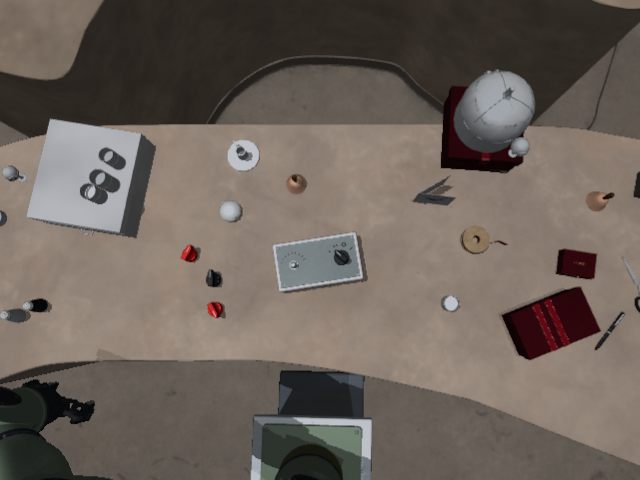

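View pics/scene0.png

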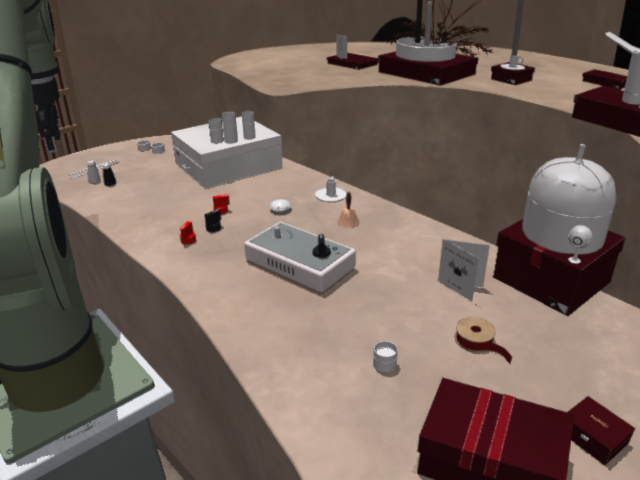

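Top view: black loose knob at (213,278); the lookalikes are red knobs at (189,254) and (216,310), the fitted selector at (342,257) and a black shaker at (37,305). The box is centred at about (318,262). I choose the black one at (213,278) and check it in a close crop.

Run:
```python
from h import *
a=cv2.imread('pics/top0.png')[230:325,170:375];b=cv2.imread('pics/scene0.png')[185:295,170:375]
f=lambda i:cv2.resize(i,None,fx=3.9,fy=2.7*0+3.9,interpolation=cv2.INTER_CUBIC)
cv2.imwrite('pics/c0.png',f(a))
for n,p,z in(('knob',(213,278),.03),('sel',(342,257),.09),('shaft',(293,264),.079),('box',(318.5,262.5),.055)): print(n,atz('top0',*p,z).round(4))
```

```text
knob [0.5157 0.2806 0.03  ]
sel [ 0.5762 -0.0688  0.09  ]
shaft [0.5555 0.0595 0.079 ]
box [ 0.5633 -0.0065  0.055 ]
```

View pics/c0.png

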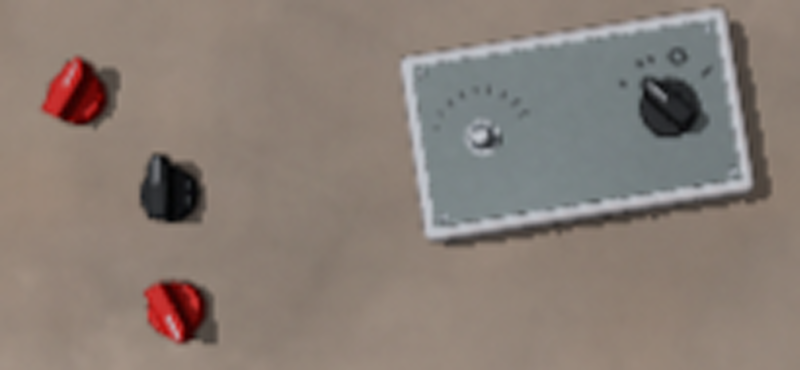

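```bash
cat >> h.py <<'E'
def go(p,yaw,s=None):
    s=s or status.observe();M=R.from_euler('xyz',s['tool_rot'])
    T=R.from_euler('xyz',[np.pi,0,yaw])
    print('shift cm',(M.inv().apply(np.array(p)-s['eef_pos'])*100).round(2),'turn deg',np.degrees((M.inv()*T).as_rotvec()).round(2))
E
python3 - <<'E'
from h import *
go([.555,-.01,.25],-2.68)
np.set_printoptions(precision=4,suppress=True);print(np.array(load('wrist0')['vfov']));print(np.array(cams.get_image('wrist')['tool_from_camera']))
E
```

```text
shift cm [-51.07 -35.73  -1.88] turn deg [-4.000e-02 -2.000e-02 -5.055e+01]
60.14098533405871
[[ 0.0012 -0.9623 -0.272   0.069 ]
 [ 1.      0.0011  0.0006  0.0003]
 [-0.0003 -0.272   0.9623 -0.1429]
 [ 0.      0.      0.      1.    ]]
```

```bash
python3 -m crank '[[1,-5,-3.5,0,0,0,-5],[1,-10,-7,0,0,0,-10],[1,-15,-10.5,-0.5,0,0,-15],[1,-20,-14,-1,0,0,-20],[1,-25,-17.5,-1,0,0,-25]]'
python3 -c "
from h import *
go([.555,-.01,.25],-2.68);print(status.observe()['qpos'])"
```

```text
time_s: 0.82
eef_pos: [0.3924, 0.2613, 0.2416]
tool_rot: [3.141, 0.001, -3.123]
wrist_force: [1.0, 0.3, -0.4]
width: 0.992
finger_force: 0.0
shift cm [-15.75 -27.42  -0.84] turn deg [  0.     0.03 -25.39]
[-0.5279179   0.54567482 -0.2137487   1.82761992  0.15683198  0.78406175
  0.76650142]
```

```bash
python3 -m crank '[[1,-3,-5,0,0,0,-5],[1,-6,-10.5,0,0,0,-10],[1,-9.5,-16,-0.5,0,0,-15],[1,-13,-22,-0.7,0,0,-20],[1,-15.8,-27.4,-0.8,0,0,-25]]'
python3 -c "
from h import *
snap('wrist','w1');s=status.observe();print(s['eef_pos'],s['tool_rot'],s['qpos'],s['time_s'])"
```

```text
time_s: 1.45
eef_pos: [0.5506, -0.0032, 0.2492]
tool_rot: [3.142, 0.0, -2.687]
wrist_force: [-0.3, 1.2, 1.8]
width: 1.005
finger_force: 0.0
[ 0.55308856 -0.01212343  0.24857834] [-3.13735852e+00 -1.42936417e-03 -2.69040971e+00] [ 0.15966249  0.67018875 -0.3806429   1.53335629  0.28451455  0.99287522
  1.71931163] 1.5
```

View pics/w1.png

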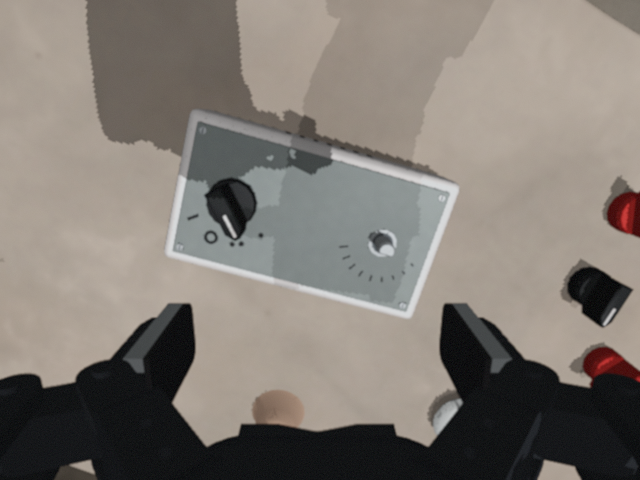

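The wrist view shows the selector at (231,205) with its nose at (236,238) on the two dots (238,243). The ring is at (211,237), the bare shaft at (381,243) and the loose knob at (600,295).

Run:
```python
from h import *
c=[atz('w1',*p,.055) for p in((193,110),(459,185),(410,318),(166,255))]
for p in c: print(p.round(4))
print('mid',np.mean(c,0).round(4))
m=(c[0]+c[3]-c[1]-c[2]);print('yaw from -y',np.arctan2(m[0],-m[1])); m=c[3]+c[2]-c[0]-c[1];print('yaw x',np.arctan2(m[1],m[0]))
print('ring',atz('w1',211,237,.055).round(4)); 
print('ring2',tri(('w1',211,237.5),('top0',170+677/3.9,230+57/3.9)))
print('shaft',tri(('w1',381,243),('top0',170+483/3.9,230+134/3.9)))
print('sel',tri(('w1',231,205),('top0',170+668/3.9,230+107/3.9)))
im=cv2.imread('pics/w1.png');f=lambda i:cv2.resize(i,(400,400),interpolation=cv2.INTER_CUBIC)
cv2.imwrite('pics/c1.png',np.hstack([f(im[170:260,180:270]),f(im[203:283,341:421])]))
```

```text
[ 0.5246 -0.1235  0.055 ]
[0.4836 0.0938 0.055 ]
[0.6056 0.117  0.055 ]
[ 0.646  -0.1005  0.055 ]
mid [ 0.5649 -0.0033  0.055 ]
yaw from -y 0.18502625972033823
yaw x 0.187520912139433
ring [ 0.614  -0.0717  0.055 ]
ring2 (array([ 0.61307179, -0.07182647,  0.05790478]), [0.0006630278695005687, 0.0006630278695004124])
shaft (array([0.55604262, 0.05981148, 0.05442726]), [0.0006797269296538374, 0.0006797269296540254])
sel (array([ 0.57752344, -0.06651955,  0.06708448]), [0.0006018125690673566, 0.0006018125690672939])
```

View pics/c1.png

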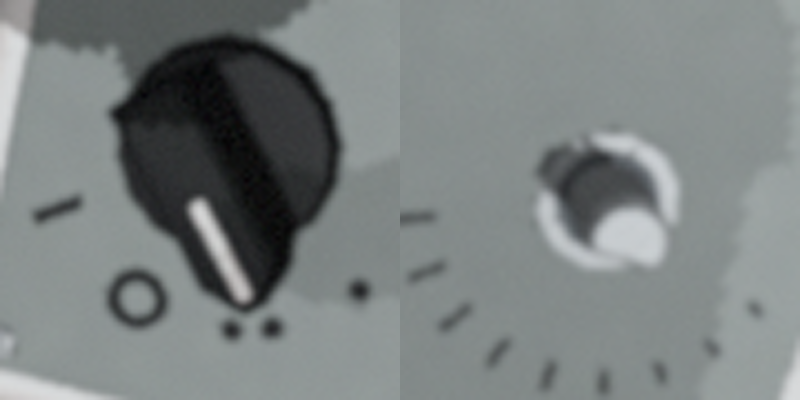

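```bash
python3 -c "
from h import *
go([.577,-.0672,.13],-2.642)"
```

```text
shift cm [ 0.23 -5.95 11.88] turn deg [-0.24 -0.09 -2.77]
```

```bash
python3 -m crank '[[1,0.1,-2,3,0,0,-2],[1,0.2,-4,6.5,0,0,-2.8],[1,0.2,-6,10,0,0,-2.8],[1,0.2,-6,11.9,0,0,-2.8],[1,0.2,-6,11.9,0,0,-2.8]]'
python3 -c "
from h import *
go([.577,-.0672,.07],-2.642)"
```

```text
time_s: 2.12
eef_pos: [0.5736, -0.056, 0.1291]
tool_rot: [3.14, -0.002, -2.641]
wrist_force: [0.1, 1.0, 0.1]
width: 1.005
finger_force: 0.0
shift cm [ 0.22 -1.15  5.91] turn deg [ 0.07 -0.11  0.06]
```

```bash
python3 -m crank '[[1,0.2,-1.1,1,0,0,0],[1,0.2,-1.1,2,0,0,0],[1,0.2,-1.1,3,0,0,0],[1,0.2,-1.1,3,0,0,0],[1,0.2,-1.1,3,0,0,0]]'
python3 -c "
from h import *
go([.577,-.0672,.07],-2.642)
snap('wrist','w2')
for p in ((.577,-.0672,.093),(.577,-.0672,.055)): print(proj('w2',p))
im=cv2.imread('pics/w2.png');cv2.imwrite('pics/c2.png',im[120:])"
```

```text
time_s: 2.75
eef_pos: [0.5778, -0.0665, 0.1004]
tool_rot: [-3.141, 0.0, -2.641]
wrist_force: [-0.1, -0.3, 0.8]
width: 1.001
finger_force: 0.0
shift cm [ 0.1  -0.02  3.04] turn deg [-0.01  0.01  0.08]
[315.79934313 298.48147103]
[316.01541895 265.72243946]
```

View pics/c2.png

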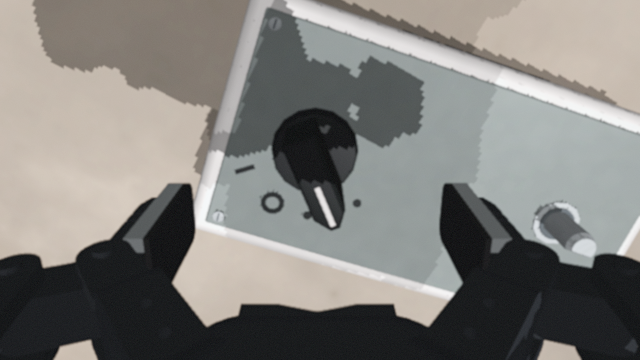

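Run:
```python
from h import *
c=np.array([.577,-.0672])
for n,p in(('dotL',(306,335)),('dot1',(357,323)),('ring',(272,322))):
    q=atz('w2',*p,.055)[:2]-c;print(n,np.hypot(*q).round(4),np.arctan2(q[1],q[0]).round(3))
for z in(.066,.075,.085,.093):
    for p in((335,349),(318,308),(330,342)):
        q=atz('w2',*p,z)[:2]-c;print(z,p,q.round(4),np.hypot(*q).round(4),np.arctan2(q[1],q[0]).round(3))
print('top0');
for p in((647,80),(655,98)):
    q=atz('top0',170+p[0]/3.9,230+p[1]/3.9,.085)[:2]-c;print(q.round(4),np.arctan2(q[1],q[0]).round(3))
```

```text
dotL 0.0376 0.366
dot1 0.0368 1.095
ring 0.0372 -0.133
0.066 (335, 349) [0.0295 0.0266] 0.0397 0.735
0.066 (318, 308) [0.0145 0.009 ] 0.017 0.558
0.066 (330, 342) [0.0273 0.0227] 0.0355 0.692
0.075 (335, 349) [0.0249 0.0236] 0.0344 0.759
0.075 (318, 308) [0.0107 0.0069] 0.0127 0.574
0.075 (330, 342) [0.0229 0.0199] 0.0303 0.715
0.085 (335, 349) [0.0199 0.0203] 0.0285 0.795
0.085 (318, 308) [0.0065 0.0046] 0.008 0.614
0.085 (330, 342) [0.018  0.0168] 0.0246 0.75
0.093 (335, 349) [0.0159 0.0177] 0.0238 0.838
0.093 (318, 308) [0.0032 0.0027] 0.0042 0.711
0.093 (330, 342) [0.0141 0.0143] 0.0201 0.793
top0
[0.0164 0.0148] 0.735
[0.0043 0.0091] 1.127
```

```bash
python3 -m crank '[[1,0.1,0,0,0,0,-9],[1,0.1,0,1,0,0,-17],[1,0.1,0,2,0,0,-17],[1,0.1,0,3.0,0,0,-17],[0.4,0.1,0,3.0,0,0,-17]]' 30
python3 -m crank '[[0.1,0,0,0,0,0,0],[0,0,0,0,0,0,0],[0,0,0,0,0,0,0],[0,0,0,0,0,0,0],[0,0,0,0,0,0,0]]' 30
```

```text
time_s: 3.42
eef_pos: [0.5765, -0.0671, 0.0695]
tool_rot: [3.141, -0.001, -2.346]
wrist_force: [-0.7, -0.2, 0.5]
width: 0.815
finger_force: 0.0
time_s: 4.05
eef_pos: [0.5774, -0.0681, 0.0707]
tool_rot: [-3.14, 0.0, -2.345]
wrist_force: [2.8, -6.0, 4.9]
width: 0.157
finger_force: 34.2
```

```bash
python3 -m crank '[[0,0,0,0,0,0,10],[0,0,0,0,0,0,20],[0,0,0,0,0,0,30],[0,0,0,0,0,0,40],[0,0,0,0,0,0,50]]'
python3 -m crank '[[0,0,0,0,0,0,3],[0,0,0,0,0,0,3],[0,0,0,0,0,0,3],[1,0,0,0,0,0,3],[1,0,0,0,0,0,3]]'
```

```text
time_s: 4.68
eef_pos: [0.5773, -0.0676, 0.0707]
tool_rot: [-3.141, 0.001, 3.06]
wrist_force: [0.2, -2.6, 4.0]
width: 0.156
finger_force: 33.9
time_s: 5.3
eef_pos: [0.5767, -0.067, 0.07]
tool_rot: [3.141, -0.001, 3.015]
wrist_force: [0.9, -0.6, -0.7]
width: 0.578
finger_force: 0.0
```

```bash
python3 -m crank '[[1,0,0,-2,0,0,0],[1,0,0,-5,0,0,0],[1,0,3,-7,0,0,0],[1,0,7,-8,0,0,0],[1,0,10,-8,0,0,0]]'
python3 -c "
from h import *
for i in range(3): s=status.observe();cams.get_image('wrist')
snap('wrist','w3');s=status.observe();print(s['eef_pos'],s['tool_rot'],s['qpos'])
im=cv2.imread('pics/w3.png');c=np.array(proj('w3',(.553,.0606,.079))).round().astype(int);print(c)
d=np.array(proj('w3',(.577,-.0672,.08))).round().astype(int);print(d)
f=lambda i:cv2.resize(i,(400,400),interpolation=cv2.INTER_CUBIC)
g=lambda c,r:f(im[max(c[1]-r,0):c[1]+r,max(c[0]-r,0):c[0]+r])
cv2.imwrite('pics/c3.png',np.hstack([g(d,70),g(c,40)]))"
```

```text
time_s: 5.92
eef_pos: [0.5898, 0.0339, 0.1508]
tool_rot: [3.141, 0.001, 3.016]
wrist_force: [-0.1, 0.1, -0.2]
width: 1.002
finger_force: 0.0
[0.58935906 0.03212092 0.14996188] [-3.14119452e+00 -4.84318730e-04  3.01518013e+00] [-0.03490658  0.83171933 -0.15015461  1.52359286  0.15532397  0.79854613
  1.1990267 ]
[359 179]
[129 253]
```

View pics/c3.png

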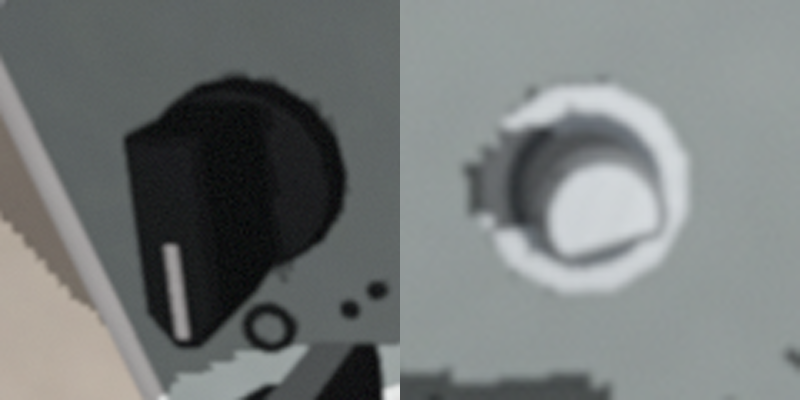

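Run:
```python
from h import *
S=lambda p:(59+p[0]*.35,183+p[1]*.35); F=lambda p:(319+(p[0]-400)/5,139+p[1]/5)
a,b=[atz('w3',*S(p),.091) for p in((170,245),(182,338))];q=b-a;print('stripe',np.arctan2(q[1],q[0]),a,b)
for p in((182,342),): q=atz('w3',*S(p),.09)[:2]-[.577,-.0672];print('tip',np.hypot(*q),np.arctan2(q[1],q[0]))
print('ring',atz('w3',*S((270,327)),.055))
l,r=[atz('w3',*F(p),.079) for p in((568,254),(660,226))];d=r-l;print(l,r,'flat normal',np.arctan2(d[1],d[0])-np.pi/2,np.arctan2(d[1],d[0])+np.pi/2)
for p in((550,205),(660,200),(605,163),(605,215)): print(atz('w3',*F(p),.079).round(4))
print('base ring centre',atz('w3',*F((590,188)),.055).round(4))
# other: w1 shaft tip and top
print(tri(('w1',341+(631-400)/5,203+236/5),('w3',*F((605,208)))))
```

```text
stripe -0.1340082289211171 [ 0.58208976 -0.06912767  0.091     ] [ 0.6003416  -0.07158831  0.091     ]
tip 0.02506735622922707 -0.2073056097185084
ring [ 0.61423643 -0.07194516  0.055     ]
[0.55812764 0.05656123 0.079     ] [0.5563879  0.06632072 0.079     ] flat normal 0.17640794001167004 3.318000593601463
[0.5528 0.0552 0.079 ]
[0.5537 0.0666 0.079 ]
[0.5492 0.0613 0.079 ]
[0.5546 0.0608 0.079 ]
base ring centre [0.555  0.0614 0.055 ]
(array([0.55394515, 0.06094126, 0.07794835]), [4.6018749749130976e-05, 4.601874974917836e-05])
```

```bash
python3 -c "
from h import *
go([.53,.27,.15],3.015)"
python3 -m crank '[[1,2,5.5,0,0,0,0],[1,3.5,11,0,0,0,0],[1,5,16.5,0,0,0,0],[1,6.5,20.5,0,0,0,0],[1,8.5,23,0,0,0,0]]'
python3 -c "
from h import *
for i in range(5): cams.get_image('wrist')
snap('wrist','w4');s=status.observe();print(s['eef_pos'],s['tool_rot'],s['qpos'])
"
```

```text
shift cm [ 8.890e+00  2.285e+01 -1.000e-02] turn deg [-0.02 -0.03  0.01]
time_s: 6.75
eef_pos: [0.5342, 0.2718, 0.1498]
tool_rot: [-3.141, -0.0, 3.014]
wrist_force: [0.3, -0.3, -0.5]
width: 0.998
finger_force: 0.0
[0.53525049 0.26935101 0.15005824] [-3.14073105e+00  2.51279668e-04  3.01225619e+00] [-0.47370171  0.84252387 -0.095748    1.48942516  0.09937489  0.81473005
  0.83560067]
```

View pics/w4.png

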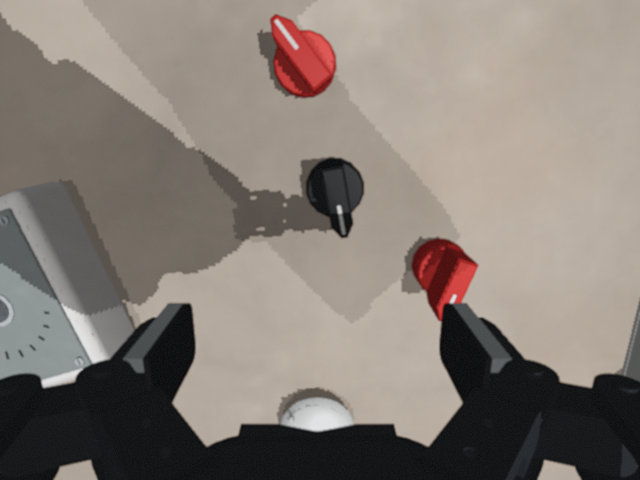

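Black knob foot at (335,189), nose tip at (345,236); red knobs at (304,62) and (441,275).

Run:
```python
from h import *
c=atz('w4',335,189,.018);print('foot',c)
a,b=[atz('w4',*p,.046) for p in((339,208),(344,233))];q=b-a;print('stripe',a,b,np.arctan2(q[1],q[0]))
n=atz('w4',345,236,.04)-c;print('tip',n,np.arctan2(n[1],n[0]))
print(tri(('w4',335,189),('w1',585,288)),tri(('w4',344.5,234),('w1',607,324)))
r=[atz('w4',*p,.02)-c for p in((437,260),(304,68),(414,265),(440,312))];
for x in r: print('red',x.round(4))
go([c[0],c[1],.08],np.arctan2(q[1],q[0])-np.pi)
```

```text
foot [0.51259673 0.28476059 0.018     ]
stripe [0.5197881  0.28520672 0.046     ] [0.5358183 0.2864897 0.046    ] 0.07986466034200894
tip [0.02693704 0.002331   0.022     ] 0.08632000210731418
(array([0.51545697, 0.28513609, 0.00301744]), [0.00036569365040992237, 0.0003656936504100019]) (array([0.53377538, 0.28635312, 0.05144665]), [0.0011538381799190086, 0.0011538381799187944])
red [0.0581 0.0647 0.002 ]
red [-0.0774 -0.0103  0.002 ]
red [0.0597 0.0485 0.002 ]
red [0.0982 0.065  0.002 ]
shift cm [2.45 1.24 7.  ] turn deg [-5.000e-02  1.000e-02 -1.199e+01]
```

```bash
python3 -m crank '[[0.6,1,0.5,2,0,0,-6],[0.6,2,1,4,0,0,-12],[0.6,2.4,1.2,6,0,0,-12],[0.6,2.4,1.2,7,0,0,-12],[0.6,2.4,1.2,7,0,0,-12]]'
python3 -c "
from h import *
for i in range(3): cams.get_image('wrist')
go([.5125,.2848,.025],-3.06)"
```

```text
time_s: 7.68
eef_pos: [0.5127, 0.2851, 0.0799]
tool_rot: [-3.141, -0.0, -3.061]
wrist_force: [-0.2, 0.4, -0.2]
width: 0.601
finger_force: 0.0
shift cm [ 0.04 -0.09  5.58] turn deg [ 0.01  0.05 -0.02]
```

```bash
python3 -m crank '[[0.6,0,-0.05,2,0,0,0],[0.6,0,-0.05,4,0,0,0],[0.6,0,-0.05,5.5,0,0,0],[0.6,0,-0.05,5.5,0,0,0],[0.3,0,-0.05,5.5,0,0,0]]' 40
python3 -m crank '[[0,0,0,0,0,0,0],[0,0,0,0,0,0,0],[0,0,0,0,0,0,0],[0,0,0,0,0,0,0],[0,0,0,0,0,0,0]]' 40
```

```text
time_s: 8.45
eef_pos: [0.5126, 0.2855, 0.0258]
tool_rot: [3.141, 0.001, -3.06]
wrist_force: [0.1, -0.7, 0.5]
width: 0.398
finger_force: 0.0
time_s: 9.07
eef_pos: [0.5126, 0.2855, 0.0258]
tool_rot: [3.141, 0.001, -3.06]
wrist_force: [-0.0, -1.0, 6.5]
width: 0.152
finger_force: 41.7
```

```bash
python3 -m crank '[[0,0,0,-2,0,0,0],[0,0,0,-5,0,0,0],[0,0,0,-9,0,0,0],[0,0,0,-12,0,0,0],[0,0,0,-12,0,0,0]]'
python3 -c "
from h import *
for i in range(2): cams.get_image('wrist')
go([.5535,.061,.14],-2.966)"
```

```text
time_s: 9.7
eef_pos: [0.513, 0.2858, 0.1472]
tool_rot: [3.14, 0.003, -3.06]
wrist_force: [-0.0, 1.3, -1.8]
width: 0.151
finger_force: 40.7
shift cm [ -2.29 -22.69   0.5 ] turn deg [-0.01 -0.01 -5.37]
```

```bash
python3 -m crank '[[0,-0.4,-4.5,0,0,0,-1],[0,-0.8,-9,0,0,0,-2],[0,-1.3,-14,0,0,0,-3],[0,-1.8,-19,0,0,0,-4],[0,-2.3,-22.7,0,0,0,-5.4]]'
python3 -c "
from h import *
for i in range(5): cams.get_image('wrist')
snap('wrist','w5');go([.5535,.061,.14],-2.966)
im=cv2.imread('pics/w5.png');cv2.imwrite('pics/c5.png',cv2.resize(im[130:430,160:480],None,fx=2,fy=2,interpolation=cv2.INTER_CUBIC))
print(proj('w5',(.5535,.061,.079)))"
```

```text
time_s: 10.42
eef_pos: [0.5535, 0.0587, 0.1442]
tool_rot: [-3.141, -0.002, -2.966]
wrist_force: [0.4, 0.0, 0.1]
width: 0.157
finger_force: 40.7
shift cm [ 0.01 -0.11  0.47] turn deg [ 0.03 -0.05  0.09]
[314.89305101 254.98059202]
```

View pics/c5.png

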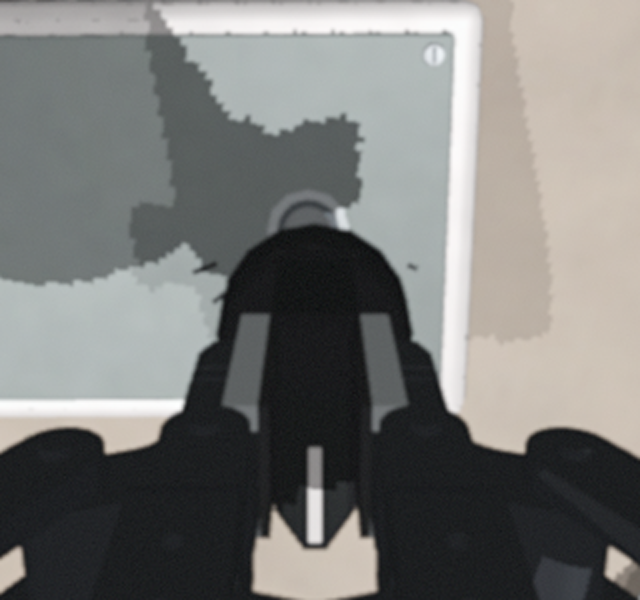

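Run:
```python
from h import *
s=status.observe();p=s['eef_pos'];M=R.from_euler('xyz',s['tool_rot'])
for n,u,v,z in(('back',317,244,p[2]-.0258),('backtop',317,244,p[2]-.0058),('tip',317.5,404,p[2]+.0222),('tip',317.5,404,p[2]+.012),('s1',317.5,354,p[2]+.022),('s2',317.5,401,p[2]+.022)):
    print(n,(M.inv().apply(atz('w5',u,v,z)-p)*1000).round(1))
print(p)
```

```text
back [18.1 -0.  25.8]
backtop [24.1 -0.   5.8]
tip [-24.7   0.1 -22.2]
tip [-32.6   0.2 -12. ]
s1 [ -5.4   0.1 -22. ]
s2 [-23.6   0.1 -22. ]
[0.55338066 0.06208341 0.1446558 ]
```

```bash
python3 -m crank '[[0,0,-0.1,1.5,0,0,0],[0,0,-0.1,3,0,0,0],[0,0,-0.1,3.7,0,0,0],[0,0,-0.1,4.2,0,0,0],[0,0,-0.1,4.4,0,0,0]]' 70
python3 -c "
from h import *
s=status.observe();print(s['eef_pos'],s['wrist_force'],s['torque'])"
```

```text
time_s: 11.35
eef_pos: [0.5539, 0.0601, 0.101]
tool_rot: [-3.142, -0.0, -2.965]
wrist_force: [-0.1, -0.1, -0.8]
width: 0.147
finger_force: 73.2
[0.55394829 0.0600962  0.10095867] [-0.08542334 -0.13661557 -0.79218802] [-0.02655784 -0.03361682 -0.01633615]
```

```bash
python3 -m crank '[[0,0,0,0.3,0,0,0],[0,0,0,0.6,0,0,0],[0,0,0,0.8,0,0,0],[0,0,0,1.0,0,0,0],[0,0,0,1.0,0,0,0]]'
```

```text
time_s: 11.98
eef_pos: [0.5539, 0.06, 0.091]
tool_rot: [-3.142, -0.0, -2.966]
wrist_force: [-0.4, -0.4, -0.2]
width: 0.148
finger_force: 73.2
```

```bash
python3 -m crank '[[0,0,0,0.2,0,0,0],[0,0,0,0.3,0,0,0],[0,0,0,0.4,0,0,0],[0,0,0,0.5,0,0,0],[0,0,0,0.5,0,0,0]]'
```

```text
time_s: 12.6
eef_pos: [0.554, 0.06, 0.0862]
tool_rot: [-3.141, 0.0, -2.966]
wrist_force: [-1.0, -0.7, 5.2]
width: 0.145
finger_force: 74.1
```

```bash
python3 -m crank '[[0,0,0,0.1,0,0,0],[0,0,0,0.2,0,0,0],[0,0,0,0.3,0,0,0],[0,0,0,0.4,0,0,0],[0,0,0,0.4,0,0,0]]'
```

```text
time_s: 13.22
eef_pos: [0.5542, 0.0601, 0.0833]
tool_rot: [-3.141, 0.001, -2.966]
wrist_force: [-5.6, -0.6, 28.1]
width: 0.15
finger_force: 77.8
```

```bash
python3 -m crank '[[0,0,0,0.05,0,0,0],[0,0,0,0.05,0,0,0],[0,0,0,0.05,0,0,0],[0,0,0,0.05,0,0,0],[0,0,0,0.05,0,0,0]]'
python3 -c "
from h import *
snap('wrist','w6');snap('scene','s6');s=status.observe();print(s['eef_pos'],s['wrist_force'],s['time_s'])
a=cv2.imread('pics/w6.png');b=cv2.imread('pics/scene0.png');b=cv2.imread('pics/s6.png')
b=cv2.resize(b[195:315,230:380],(400,320),interpolation=cv2.INTER_CUBIC);a=cv2.resize(a,(400,300));cv2.imwrite('pics/c6.png',np.vstack([a,b]).astype('uint8')[:600])"
```

```text
time_s: 13.85
eef_pos: [0.5543, 0.0601, 0.0832]
tool_rot: [-3.141, 0.002, -2.966]
wrist_force: [-8.0, -1.1, 35.0]
width: 0.142
finger_force: 78.8
[0.55429986 0.0601072  0.08315286] [-7.35398474 -1.24436861 35.17998375] 13.95
```

View pics/c6.png

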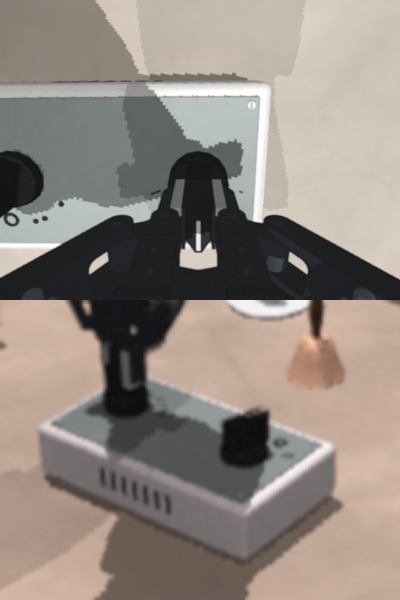

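The knob sits low on the shaft, just above the panel, against a hard stop (35 N, no further travel). The selector still points at the ring. I'll ease the push slightly and hand in.

```bash
python3 -m crank '[[0,0,0,-0.05,0,0,0],[0,0,0,-0.05,0,0,0],[0,0,0,-0.05,0,0,0],[0,0,0,-0.05,0,0,0],[0,0,0,-0.05,0,0,0]]' && python3 -c "
from h import *
print(workorder.sign_off())"
```

```text
time_s: 14.58
eef_pos: [0.5543, 0.0601, 0.0833]
tool_rot: [-3.141, 0.001, -2.966]
wrist_force: [-5.8, -0.3, 27.9]
width: 0.138
finger_force: 77.4
the job is handed in; nothing more can be done
None
```

The selector is at the ring, and the loose knob is on the shaft, pressed down to its stop and still held there at about 28 N; I handed the job in at 14.6 s, and no verdict came back.

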